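# Tip a culture flask, level it and dock it

### The arm

A 7-joint arm with a two-finger parallel gripper is mounted at the origin on the work surface. World frame = base frame: x ahead of the robot, y to its left, z up, the work surface at z = 0. Lengths are in m, angles in rad, forces in N, time in s.
With the tool pointing down it reaches from about 0.4 to 0.85 m from the base axis. Payload 6.9 kg.
Tool frame: the origin (TCP) lies between the finger pads; the fingertips stand ctrl.finger_overhang ahead of it and the grasp point (between the pads) is the TCP (ctrl.finger_overhang is the distance from the TCP to the fingertips, in m); z points along the fingers, y is the direction in which the jaws open and shut (so a half turn about z gives the same grasp; the last joint's range is limited). The gripper opens to 85 mm and grips with 20 to 120 N. Pads are 22 mm wide; open, the fingers measure 114 mm over their backs; the gripper's body (76 mm by 85 mm) begins 54 mm behind the grasp point. The pads swing forward as they close: fully open they stand 13 mm farther back than shut.
Start: joints at [-1.079, 0.507, -0.238, 1.5, 0.126, 1.149, -0.155], TCP at [0.235, 0.579, 0.25] pointing down, gripper open.
Joint ranges: [-3.08, 3.08], [-0.24, 2.05], [-1.43, 1.35], [0, 2.5], [-1.52, 4.66], [0.17, 1.96], [-2.89, 2.89]. Speed limits (rad/s): [2.39, 2.39, 3.14, 3.14, 3.14, 3.14, 3.14].

### API

Orientations are given as a unit quaternion [x, y, z, w].
In Python, from station import ctrl, cams, ticket, models gives the robot as it stands.
- The arm moves only by the tool drive_tool, never from a script. Its argument "moves" is a list of rows, each an object of numbers: "tx", "ty", "tz": the shift along the tool's x, y, z in mm; "wx", "wy", "wz": the turn, a rotation vector about the tool's x, y, z in rad; "grip": the opening in per cent of the stroke, from 0 (shut) to 100 (fully open). A call has 1 to 5 rows; each row is the pose to reach, as a shift and turn from the pose commanded when the call began, along the tool's axes at that moment; what a row does not reach only later rows make up. A row lasts 1/10 s, in which the tool goes at most 50 mm and 8.59 degrees, less where a joint would pass 70% of its speed; a pose out of reach is approached as far as the arm can. A call with a gripper value outside its range is refused whole. The fingers move at their own pace and stop on an object; "squeeze" is the grip in N (left out, the last holds). Time passes only in rows, so rows that repeat a pose let the fingers close. It gives the time, the measured TCP pose, the force and the opening at its end, in the units of the state.
- ctrl.sense(): the state, without advancing time (a new reading comes with each control period).
- cams.camera(name): name is "scene" or "top" or "wrist"; returns a dict with "frame" (420x560x3 uint8, red, green, blue), "fovy" (degrees; the focal length in pixels is half the picture's height over the tangent of half this angle, whatever the lens; pixels are square), "cx", "cy" (the principal point, pixels), "eye" and "rotation" of the camera in the world; the wrist camera has in their place "T_tool_cam" (4x4, takes a point from camera to tool coordinates, whose origin is the TCP and whose axes are the flange's). Camera axes: x right, y down, z forward; pixel columns grow to the right and rows downward; lengths in m; the calibration is good to about 2 mm. The wrist camera is an equidistant fisheye: a pixel r from the principal point sees the ray r / f radians off the axis. A picture is of the moment at which its call begins: read the wrist's pose just before it. There is no depth.
- ticket.close_job(): hands the job in, once; it reports no verdict.
Trained networks look in the newest picture that a camera, given by its name, has taken for a name from the list of things; names that differ only in an ending like _2 or _b are one class to them, and where a whole thing is asked for, a point or a joint stands for the part that bears it (a point fixed in the world has none). Each returns a list of dicts, best first, with "confidence" (0 to 1); they miss things now and then, are a little off and sometimes report something else, mostly with a low value. They report only what shows in the picture. A call takes as long as a camera call. They do not tell look-alikes from the thing itself.
- models.look_for(camera, target): "centre" ([column, row] as shares, 0 to 1, of the picture: columns of its width, rows of its height, amid what is visible of it).
- models.landmark_of(camera, target): "centre" ([column, row] as shares, 0 to 1, of the picture: columns of its width, rows of its height: a listed point, or the origin of a listed thing).
The state is a dict: "clock": time; "joint_pos": joint angles; "joint_vel": joint speeds; "joint_torque": joint torques, N m; "tcp_pos": TCP position; "orientation": TCP orientation; "force": force on the tool from outside, world axes, zero at the start; "ft_torque": the same for the moment, N m; "gripper_width": opening from 0.0 (shut) to 1.0 (fully open).
Only numpy, scipy, OpenCV 4.12 (cv2) and the standard library are available. Lean on these libraries where they do the work, as an engineer would, in place of code of your own. Each camera call takes 0.05 s, during which the arm holds its last target. There are 200 camera calls.

### The job

Lift the larger culture flask well clear of the bench, tip it endwise to 30 degrees with its cap end up and no sideways roll, and hold it so for two seconds; then lay it level on the open apron of the flask dock, bottom end towards the bay, and let go. Take it again by the cap, which is all that stays reachable, and slide it bottom end first fully home under the clear roof. Do not drop the flask, never let its cap end dip below the level, and leave everything else where it is.

Things in the scene. Friction and masses are not known exactly. Their poses are not given: they have to be found in the camera images.
- flask: larger clear culture flask lying flat, label up: body 100 mm long (x), 60 wide (y), 34 thick (z), the last 16 mm at the cap end narrowed to 42 mm; then neck and blue cap (30 mm across, 30 long) at +x; 0.15 kg. Origin: centre of the body's underside; x points to the cap, z up. Balances about 3 mm from the origin towards the cap. The width can be gripped from above
- flask_cap (a point): centre of the flask's cap: 77 mm along the flask's x from its origin and 17 mm above its underside
- dock: fixed flask dock: base plate 100 mm wide, 8 thick; towards -x a bay with clear roof, open to +x, inside 100 mm deep, 66 wide (mouth flared to 74), 40 high, closed at the back, roof top 53 mm above the bench; towards +x a flat open apron reaching 170 mm out from the mouth. Origin: under the middle of the mouth at bench level; x points out of the mouth along the apron, z up
- dock_mouth (a point): middle of the bay's mouth, on top of the base plate (8 mm above the bench)
- dock_home (a point): where the flask's origin lies when it is fully home, bottom end against the bay's back wall: 50 mm inside the mouth, on the plate; the flask's x is then along the dock's x and its cap stands out of the mouth
- small_flask: bystander: a smaller lying flask of the same make, body 70 x 42 x 26 mm with cap; origin at the centre of its underside
- dishes: bystander: stack of four closed Petri dishes, 91 mm across, 60 mm high; origin at the centre of its underside
- bottle: bystander: capped bottle, 72 mm across, 160 mm high; origin at the centre of its underside
- tube_rack: bystander: white rack of ten capped tubes, 90 x 200 mm, 114 mm high; origin at the centre of its underside
- beaker: bystander: open beaker, 72 mm across, 95 mm high; origin at the centre of its underside
- tip_box: bystander: pipette tip box, 87 x 122 mm, 65 mm high; origin at the centre of its underside
- scraper: bystander: thin flat cell scraper lying on the bench, about 160 mm long, 8 mm thick; origin at the centre of its underside
Things that resemble listed ones, but are neither listed nor needed, are in the scene too. What is shaped like the flask but orange or purple is not meant.

How it is judged:
On the way, in this order (a step that is already met when the one before it is completed fails the run):
1. the flask is held clear of the bench (its origin over 70 mm up), tipped 30 degrees (23 to 37) cap end up, rolled sideways less than 14 degrees, for a second (height (world z) of flask above 0.07 m and angle between flask's own x axis and vertical between 0.925 and 1.169 rad and angle between flask's own y axis and vertical between 1.326 and 1.816 rad), for 1 s.
2. the flask lies level and let go on the dock's apron, cap away from the bay, its origin 25 to 130 mm out from the mouth and within 30 mm of the dock's midline (x of flask in the frame of dock between 0.025 and 0.13 m and y of flask in the frame of dock between -0.03 and 0.03 m and z of flask in the frame of dock between 0.004 and 0.013 m and angle between flask's own z axis and vertical below 0.08 rad and x of flask_cap in the frame of dock above 0.08 m and contact force between the fingers and flask below 0.05 N and linear speed of flask below 0.02 m/s), for 0.2 s.
At the end, for the whole second after the job is handed in: the flask lies flat and at rest in the bay, bottom end within 6 mm of the back wall, square to the bay within 0.1 rad and within 8 mm of its midline, cap standing out of the mouth (x of flask in the frame of dock below -0.044 m and y of flask in the frame of dock between -0.008 and 0.008 m and z of flask in the frame of dock between 0.004 and 0.013 m and angle between the x axis of flask and the x axis of dock, either way round below 0.1 rad and x of flask_cap in the frame of dock above 0 m and angle between flask's own z axis and vertical below 0.08 rad and linear speed of flask below 0.01 m/s); the robot touches nothing.
It fails at once if the flask is dropped or thrown (faster than 0.5 m/s while no finger touches it) (linear speed of flask above 0.5 m/s and contact force between the fingers and flask below 0.02 N).
It fails at once if the cap end dips more than 15 degrees below level (angle between flask's own x axis and vertical above 1.833 rad).
It fails at once if a bystander is moved more than 25 mm (distance of any of small_flask, dishes, bottle, tube_rack, beaker, tip_box, scraper from where it was at the start of the episode above 0.025 m).
It also fails if it takes over 58 s, if anything falls off the work surface, if the arm or the gripper's body presses on something with over 40 N, if the wrist force passes 120 N, or if a joint passes its speed limit or range.

## Working session

There is one attempt and no reset: what is moved stays moved. The work goes in short steps, Python scripts to look and compute and a tool call to move; the robot and the scene stay as the last step left them, time stands still between calls to the robot, and variables do not carry over. Pictures are saved under pics/ and viewed, about 8 in all and at most 12, crops included, and the job is handed in when it is done.

Besides the shell and the picture viewer there is one more tool, called after "Call:" in YAML: its name, and indented under it one key for each argument. drive_tool: Moves the arm, as the interface text tells. Its arguments: {"type":"object","properties":{"moves":{"type":"array"},"squeeze":{"type":"number"}},"required":["moves"]}

```bash
ls; mkdir -p pics; cat > h.py <<'E'
import numpy as np, cv2
from scipy.spatial.transform import Rotation as R
from station import ctrl,cams,ticket,models
def ray(c,px):
    H,W=c['frame'].shape[:2]; f=H/2/np.tan(np.radians(c['fovy'])/2)
    d=np.array([(px[0]-c['cx'])/f,(px[1]-c['cy'])/f,1.]); 
    return d
def hit(c,px,z):
    d=c['rotation']@ray(c,px); e=np.array(c['eye']); return e+d*(z-e[2])/d[2]
def proj(c,P):
    H,W=c['frame'].shape[:2]; f=H/2/np.tan(np.radians(c['fovy'])/2)
    q=np.array(c['rotation']).T@(np.array(P)-c['eye']); return np.array([c['cx']+f*q[0]/q[2],c['cy']+f*q[1]/q[2]])
E
python3 - <<'E'
from h import *
s=ctrl.sense(); print(s['tcp_pos'],s['orientation'],s['force'],ctrl.finger_overhang)
for n in ('top','scene'):
    c=cams.camera(n); c['rotation']=np.array(c['rotation'])
    cv2.imwrite(f'pics/{n}0.png',cv2.resize(c['frame'][:,:,::-1],(800,600)))
    print(n,c['fovy'],c['cx'],c['cy'],c['eye'],np.round(c['rotation'],3).tolist())
    for t,z in (('flask',0),('flask_cap',.017),('dock',0),('dock_mouth',.008),('dock_home',.008),('small_flask',0),('dishes',0),('bottle',0),('tube_rack',0),('beaker',0),('tip_box',0),('scraper',0)):
        for r in models.landmark_of(n,t)[:4]:
            px=np.array(r['centre'])*[560,420]; print(t,round(r['confidence'],2),px.round(),hit(c,px,z).round(3))
E
```

```text
pics
[0.2350696  0.57858606 0.24941185] [ 1.91696838e-01  9.81453764e-01 -8.96672407e-04 -1.67220356e-04] [ 0.56767114 -0.2521271   0.44937912] 0.019
top 46.2752565771758 274.17791962440526 201.55279616520306 [0.3408289  0.01349393 1.24012157] [0.71, -0.697, 0.073, -0.065]Traceback (most recent call last):
  File "<stdin>", line 9, in <module>
  File "h.py", line 9, in hit
    d=c['rotation']@ray(c,px); e=np.array(c['eye']); return e+d*(z-e[2])/d[2]
      ~~~~~~~~~~~~~^~~~~~~~~~
ValueError: matmul: Input operand 1 has a mismatch in its core dimension 0, with gufunc signature (n?,k),(k,m?)->(n?,m?) (size 3 is different from 4)
```

```bash
cat >> h.py <<'E'
def cam(n):
    c=cams.camera(n)
    if 'rotation' in c: c['rotation']=R.from_quat(c['rotation']).as_matrix()
    return c
E
python3 - <<'E'
from h import *
for n in ('top','scene'):
    c=cam(n)
    cv2.imwrite(f'pics/{n}0.png',cv2.resize(c['frame'][:,:,::-1],(800,600)))
    print(n,c['fovy'],c['eye'],np.round(c['rotation'],3).tolist())
    for t,z in (('flask',0),('flask_cap',.017),('dock',0),('dock_mouth',.008),('dock_home',.008),('small_flask',0),('dishes',0),('bottle',0),('tube_rack',0),('beaker',0),('tip_box',0),('scraper',0)):
        for r in models.landmark_of(n,t)[:4]:
            px=np.array(r['centre'])*[560,420]; print(t,round(r['confidence'],2),px.round(),hit(c,px,z).round(3))
E
```

```text
top 46.2752565771758 [0.3408289  0.01349393 1.24012157] [[0.018, -0.981, 0.194], [-1.0, -0.02, -0.009], [0.013, -0.193, -0.981]]
flask 0.92 [300. 228.] [ 0.517 -0.066  0.   ]
flask 0.83 [373. 245.] [ 0.48 -0.25  0.  ]
flask 0.73 [437. 237.] [ 0.503 -0.415  0.   ]
flask 0.25 [107. 226.] [0.514 0.425 0.   ]
flask_cap 0.79 [320. 251.] [ 0.458 -0.114  0.017]
flask_cap 0.65 [389. 272.] [ 0.411 -0.286  0.017]
flask_cap 0.63 [425. 267.] [ 0.424 -0.374  0.017]
flask_cap 0.29 [109. 228.] [0.506 0.413 0.017]
dock 0.72 [213. 200.] [0.586 0.159 0.   ]
dock_mouth 0.94 [220. 200.] [0.586 0.141 0.008]
dock_home 0.25 [406. 156.] [ 0.712 -0.34   0.008]
dock_home 0.25 [290. 140.] [ 0.75  -0.036  0.008]
small_flask 0.89 [345. 151.] [ 0.724 -0.182  0.   ]
dishes 0.79 [403. 153.] [ 0.724 -0.334  0.   ]
bottle 0.98 [292. 139.] [ 0.754 -0.043  0.   ]
bottle 0.63 [108. 225.] [0.516 0.421 0.   ]
tube_rack 0.96 [209. 129.] [0.778 0.178 0.   ]
beaker 0.95 [130. 262.] [0.424 0.36  0.   ]
beaker 0.34 [386. 270.] [ 0.417 -0.282  0.   ]
tip_box 0.64 [100. 158.] [0.693 0.458 0.   ]
scraper 0.57 [109. 228.] [0.51  0
[... 290 characters left out ...]
lask_cap 0.68 [109. 225.] [ 0.412 -0.373  0.017]
flask_cap 0.55 [206. 204.] [ 0.446 -0.118  0.017]
dock 0.85 [319. 211.] [0.588 0.16  0.   ]
dock 0.44 [329. 221.] [0.631 0.169 0.   ]
dock_mouth 0.69 [318. 207.] [0.581 0.161 0.008]
dock_home 0.62 [328. 223.] [0.642 0.157 0.008]
dock_home 0.26 [361. 257.] [0.778 0.176 0.008]
dock_home 0.15 [276. 282.] [ 0.755 -0.046  0.008]
small_flask 0.7 [219. 295.] [ 0.727 -0.178  0.   ]
dishes 0.63 [153. 318.] [ 0.722 -0.332  0.   ]
bottle 0.76 [277. 279.] [ 0.745 -0.037  0.   ]
tube_rack 0.88 [364. 261.] [0.786 0.182 0.   ]
beaker 0.71 [352. 157.] [0.423 0.365 0.   ]
tip_box 0.74 [427. 203.] [0.689 0.451 0.   ]
scraper 0.53 [385. 169.] [0.516 0.426 0.   ]
```

View pics/top0.png

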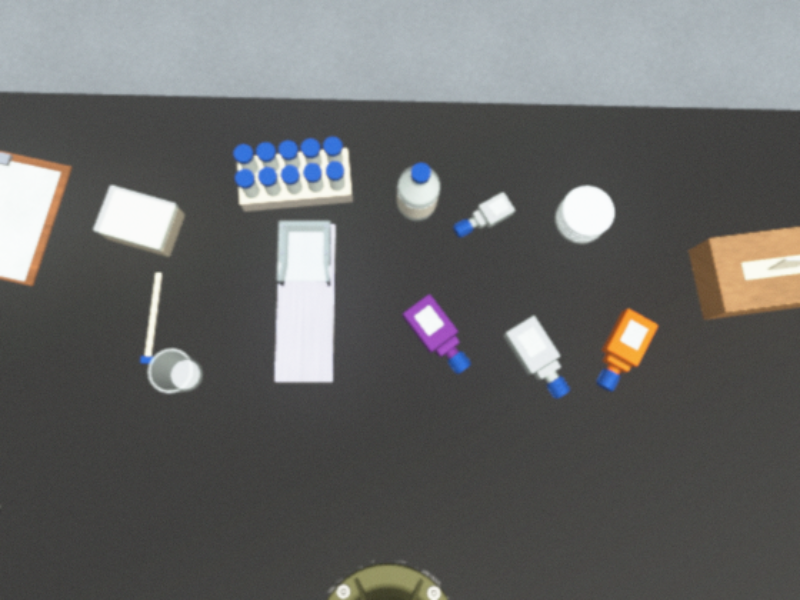

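View pics/scene0.png

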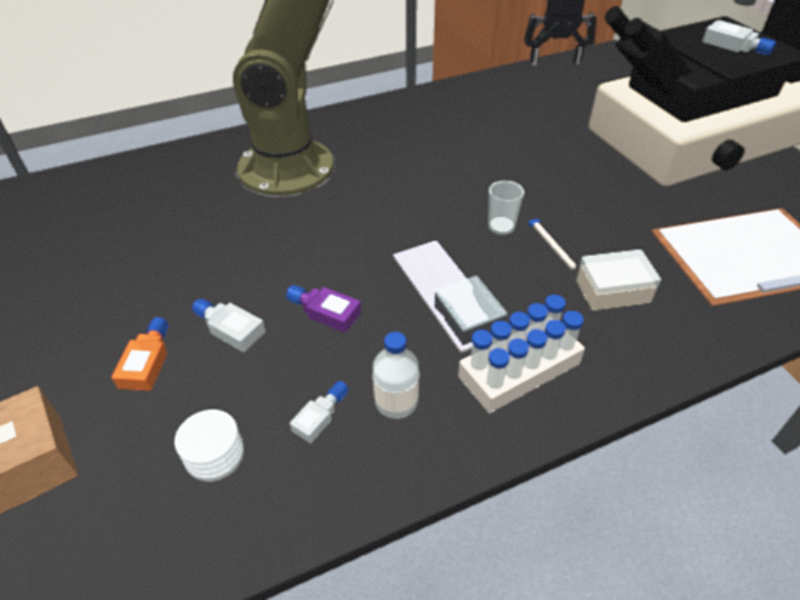

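```bash
cat >> h.py <<'E'
def down(h,pitch=0):  # tool down, tool x at heading h deg; flask x = -tool x; pitch: cap up
    h=np.radians(h); x=np.array([np.cos(h),np.sin(h),0]); z=np.array([0,0,-1.]); 
    return R.from_matrix(np.c_[x,np.cross(z,x),z])*R.from_rotvec([0,-np.radians(pitch),0])
def go(pos,h,pitch=0):
    s=ctrl.sense(); r=R.from_quat(s['orientation'])
    t=r.inv().apply(np.array(pos)-s['tcp_pos'])*1000; w=(r.inv()*down(h,pitch)).as_rotvec()
    X=r.as_matrix()
    print('t',s['clock'],'tcp',np.round(s['tcp_pos'],4),'head',np.degrees(np.arctan2(X[1,0],X[0,0])).round(2),'tiltz',X[:,2].round(3),'F',np.round(s['force'],1),'g',s['gripper_width'])
    print('MOVE t',t.round(1),'w',w.round(4))
def wray(c,px):
    f=210/np.radians(c['fovy']/2) if 0 else c['frame'].shape[0]/2/np.tan(np.radians(c['fovy'])/2)
    d=np.array(px)-[c['cx'],c['cy']]; rr=np.hypot(*d); th=rr/f
    return np.r_[np.sin(th)*d/max(rr,1e-9),np.cos(th)]
def wcam():
    s=ctrl.sense(); c=cam('wrist'); T=np.eye(4); T[:3,:3]=R.from_quat(s['orientation']).as_matrix(); T[:3,3]=s['tcp_pos']
    c['T']=T@np.array(c['T_tool_cam']); return c
def whit(c,px,z):
    d=c['T'][:3,:3]@wray(c,px); e=c['T'][:3,3]; return e+d*(z-e[2])/d[2]
def wproj(c,P):
    q=c['T'][:3,:3].T@(np.array(P)-c['T'][:3,3]); f=c['frame'].shape[0]/2/np.tan(np.radians(c['fovy'])/2)
    th=np.arctan2(np.hypot(q[0],q[1]),q[2]); return np.array([c['cx'],c['cy']])+f*th*q[:2]/np.hypot(q[0],q[1])
E
python3 -c "
from h import *
go([.48,.13,.30],60)"
```

```text
t 1.4 tcp [0.2352 0.579  0.2503] head 157.89 tiltz [-0. -0. -1.] F [-0.3  0.1 -0.5] g 0.9966800496177322
MOVE t [-395.8 -323.9  -49.7] w [-0.      0.      1.7085]
```

Call:
drive_tool:
  moves:
    - {"tx": -400, "ty": -300, "tz": -50, "wz": 1.71, "grip": 100}
    - {"tx": -400, "ty": -300, "tz": -50, "wz": 1.71, "grip": 100}
    - {"tx": -400, "ty": -300, "tz": -50, "wz": 1.71, "grip": 100}
    - {"tx": -400, "ty": -300, "tz": -50, "wz": 1.71, "grip": 100}
    - {"tx": -400, "ty": -300, "tz": -50, "wz": 1.71, "grip": 100}

```text
$.moves[0]: bad value
```

```bash
python3 -c "
from h import *
go([.48,.13,.30],60)"
```

```text
t 1.4 tcp [0.2352 0.579  0.2503] head 157.89 tiltz [-0. -0. -1.] F [-0.3  0.1 -0.5] g 0.9966800496177322
MOVE t [-395.8 -323.9  -49.7] w [-0.      0.      1.7085]
```

Call:
drive_tool:
  moves:
    - {"tx": -40, "ty": -30, "tz": -5, "wx": 0, "wy": 0, "wz": 0.14, "grip": 100}
    - {"tx": -80, "ty": -60, "tz": -10, "wx": 0, "wy": 0, "wz": 0.28, "grip": 100}
    - {"tx": -120, "ty": -90, "tz": -15, "wx": 0, "wy": 0, "wz": 0.42, "grip": 100}
    - {"tx": -160, "ty": -120, "tz": -20, "wx": 0, "wy": 0, "wz": 0.56, "grip": 100}
    - {"tx": -200, "ty": -150, "tz": -25, "wx": 0, "wy": 0, "wz": 0.7, "grip": 100}

```text
clock: 1.9
tcp_pos: [0.3642, 0.3641, 0.2756]
orientation: [0.519, 0.855, 0.0, 0.0]
force: [-0.1, 1.1, -0.1]
gripper_width: 1.003
```

```bash
python3 -c "
from h import *
go([.48,.13,.30],60)"
```

```text
t 1.9 tcp [0.3642 0.3641 0.2756] head 117.46 tiltz [ 0.     0.001 -1.   ] F [-0.1  1.1 -0.1] g 1.0034928815134403
MOVE t [-261.1   -5.2  -24.5] w [ 4.0000e-04 -6.0000e-04  1.0029e+00]
```

Call:
drive_tool:
  moves:
    - {"tx": -50, "ty": 0, "tz": -5, "wx": 0, "wy": 0, "wz": 0.15, "grip": 100}
    - {"tx": -100, "ty": 0, "tz": -10, "wx": 0, "wy": 0, "wz": 0.3, "grip": 100}
    - {"tx": -150, "ty": 0, "tz": -15, "wx": 0, "wy": 0, "wz": 0.45, "grip": 100}
    - {"tx": -200, "ty": 0, "tz": -20, "wx": 0, "wy": 0, "wz": 0.6, "grip": 100}
    - {"tx": -240, "ty": 0, "tz": -25, "wx": 0, "wy": 0, "wz": 0.75, "grip": 100}

```text
clock: 2.4
tcp_pos: [0.4762, 0.1507, 0.3008]
orientation: [0.797, 0.604, 0.0, 0.0]
force: [0.8, 0.9, 0.6]
gripper_width: 1.0
```

Call:
drive_tool:
  moves:
    - {"tx": 0, "ty": 0, "tz": 0, "wx": 0, "wy": 0, "wz": 0, "grip": 100}

```text
clock: 2.5
tcp_pos: [0.478, 0.1473, 0.3012]
orientation: [0.799, 0.602, 0.001, 0.002]
force: [-0.5, -0.1, 0.0]
gripper_width: 1.001
```

```bash
python3 - <<'E'
from h import *
go([.48,-.24,.30],30)
c=wcam(); print(c['fovy'],c['cx'],c['cy'],np.round(c['T'],3).tolist())
cv2.imwrite('pics/w1.png',cv2.resize(c['frame'][:,:,::-1],(800,600),interpolation=cv2.INTER_CUBIC)); np.save('w1.npy',c['frame'])
for t,z in (('dock',0),('dock_mouth',.008),('dock_home',.008),('flask',0),('flask_cap',.017)):
    for r in models.landmark_of('wrist',t)[:3]:
        px=np.array(r['centre'])*[560,420]; print(t,round(r['confidence'],2),px.round(1),whit(c,px,z).round(4))
E
```

```text
t 2.5 tcp [0.478  0.1473 0.3012] head 74.02 tiltz [ 0.003 -0.002 -1.   ] F [-0.5 -0.1  0. ] g 1.0013188587230797
MOVE t [-371.8  108.5    2.1] w [ 4.000e-03 -2.000e-04  7.683e-01]
65.70646984690485 280.9655498923646 213.13009808749422 [[0.962, -0.263, -0.073, 0.498], [-0.273, -0.923, -0.27, 0.217], [0.004, 0.28, -0.96, 0.425], [0.0, 0.0, 0.0, 1.0]]
dock 0.97 [355.6 144.3] [0.5861 0.161  0.    ]
dock_mouth 0.85 [357.1 148.2] [0.5852 0.1566 0.008 ]
flask_cap 0.7 [462.8 312.8] [ 0.7153 -0.1527  0.017 ]
flask_cap 0.68 [310.3 343.4] [ 0.4525 -0.1176  0.017 ]
```

View pics/w1.png

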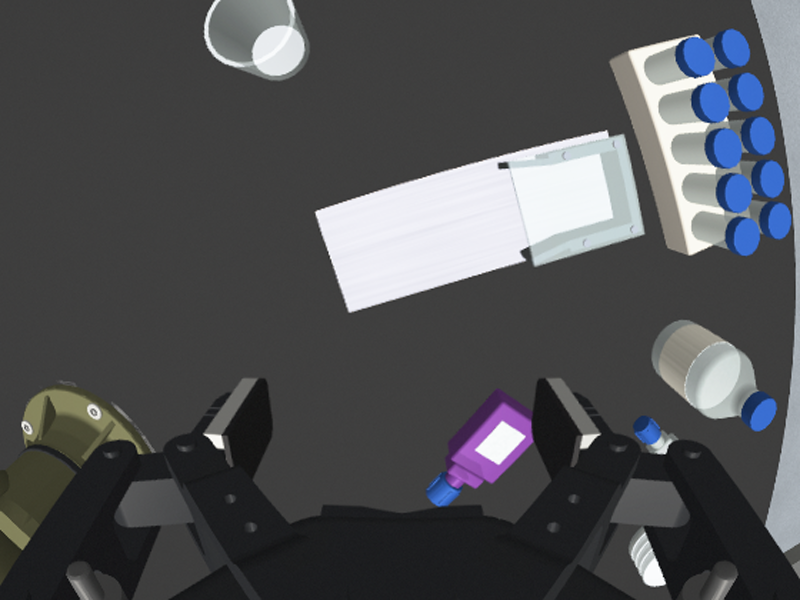

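```bash
cat > dockfit.py <<'E'
from h import *
f=np.load('w1.npy'); g=cv2.cvtColor(f,cv2.COLOR_RGB2GRAY)
p=(np.array([[317,211],[349,312],[608,131]],np.float32)/1.42857).reshape(-1,1,2).copy()
cv2.cornerSubPix(g,p,(4,4),(-1,-1),(3,100,.01)); p=p[:,0]; print(p*1.42857)
c=dict(frame=f,fovy=65.70646984690485,cx=280.9655498923646,cy=213.13009808749422)
# pose at that picture, recorded
q=R.from_quat([.799,.602,.001,.002]); T=np.eye(4); 
s=ctrl.sense(); T[:3,:3]=R.from_quat(s['orientation']).as_matrix(); T[:3,3]=s['tcp_pos']
c['T']=T@np.array(cam('wrist')['T_tool_cam'])
P=[whit(c,x,.008) for x in p]; print(np.round(P,4).tolist())
# edge line fits along the two long edges in world
A,B,C=[x[:2] for x in P]
ex=(A-C)/np.linalg.norm(A-C); ey=B-A
print('len',np.linalg.norm(A-C),'width',np.linalg.norm(B-A),'ang x',np.degrees(np.arctan2(*ex[::-1])),'ang end',np.degrees(np.arctan2(ey[1],ey[0])))
mid=(A+B)/2
for a in (np.degrees(np.arctan2(*ex[::-1])),np.degrees(np.arctan2(ey[1],ey[0]))-90):
    d=np.array([np.cos(np.radians(a)),np.sin(np.radians(a))]); print(a,'mouth',mid-.17*d)
E
python3 dockfit.py
```

```text
[[314.2561  211.09644]
 [348.5546  312.0216 ]
 [606.43805 130.1939 ]]
[[0.4088, 0.2127, 0.008], [0.4123, 0.1134, 0.008], [0.6914, 0.2229, 0.008]]
len 0.2828295452952786 width 0.09937895988211806 ang x -177.9437837297298 ang end -87.94721028579526
-177.9437837297298 mouth [0.5804266  0.16915615]
-177.94721028579528 mouth [0.58042696 0.16914599]
```

```bash
python3 -c "
from h import *
go([.42,-.285,.25],30)"
```

```text
t 2.85 tcp [0.4747 0.1549 0.3   ] head 75.0 tiltz [-0.001  0.    -1.   ] F [-0.1  0.4  0.2] g 0.9974494032712294
MOVE t [-439.1   61.1   49.9] w [-6.000e-04  1.000e-04  7.854e-01]
```

```bash
cat > df.py <<'E'
from h import *
c=wcam(); g=cv2.cvtColor(c['frame'],cv2.COLOR_RGB2GRAY)
def fit(c,g,P0,win=4):
    p=np.array([wproj(c,P) for P in P0],np.float32).reshape(-1,1,2); p0=p.copy()
    cv2.cornerSubPix(g,p,(win,win),(-1,-1),(3,100,.01)); print((p-p0)[:,0].round(1).tolist()); return p[:,0]
p=fit(c,g,[[0.4088, 0.2127, 0.008], [0.4123, 0.1134, 0.008], [0.6914, 0.2229, 0.008]])
A,B,C=[whit(c,x,.008)[:2] for x in p]; print(A,B,C)
ex=A-C; ey=B-A; a=np.arctan2(ex[1],ex[0]); d=np.array([np.cos(a),np.sin(a)])
print('len',np.linalg.norm(ex),'w',np.linalg.norm(ey),np.degrees(a),np.degrees(np.arctan2(ey[1],ey[0]))-90,'mouth',(A+B)/2-.17*d)
E
python3 df.py
```

```text
[[0.0, 0.0], [0.0, 0.0], [0.0, 0.0]]
[0.4088     0.21270001] [0.41230001 0.1134    ] [0.69140001 0.2229    ]
len 0.2827840261110335 w 0.09936166775376168 -177.93289839028233 -177.98133991968422 mouth [0.58043938 0.16918189]
```

Call:
drive_tool:
  moves:
    - {"tx": -44, "ty": 6, "tz": 5, "wx": 0, "wy": 0, "wz": 0.08, "grip": 100}
    - {"tx": -88, "ty": 12, "tz": 10, "wx": 0, "wy": 0, "wz": 0.16, "grip": 100}
    - {"tx": -132, "ty": 18, "tz": 15, "wx": 0, "wy": 0, "wz": 0.24, "grip": 100}
    - {"tx": -176, "ty": 24, "tz": 20, "wx": 0, "wy": 0, "wz": 0.32, "grip": 100}
    - {"tx": -220, "ty": 30, "tz": 25, "wx": 0, "wy": 0, "wz": 0.4, "grip": 100}

```text
clock: 3.4
tcp_pos: [0.4462, -0.0675, 0.2751]
orientation: [0.899, 0.437, 0.0, 0.0]
force: [1.8, -1.2, 0.4]
gripper_width: 1.002
```

```bash
python3 -c "
from h import *
go([.42,-.285,.25],30)"
```

```text
t 3.4 tcp [ 0.4462 -0.0675  0.2751] head 51.82 tiltz [ 0.001  0.    -1.   ] F [ 1.8 -1.2  0.4] g 1.0017306885987358
MOVE t [-187.2  113.8   25.1] w [ 2.000e-04 -6.000e-04  3.809e-01]
```

Call:
drive_tool:
  moves:
    - {"tx": -40, "ty": 24, "tz": 5, "wx": 0, "wy": 0, "wz": 0.08, "grip": 100}
    - {"tx": -80, "ty": 48, "tz": 10, "wx": 0, "wy": 0, "wz": 0.16, "grip": 100}
    - {"tx": -120, "ty": 72, "tz": 15, "wx": 0, "wy": 0, "wz": 0.24, "grip": 100}
    - {"tx": -160, "ty": 96, "tz": 20, "wx": 0, "wy": 0, "wz": 0.32, "grip": 100}
    - {"tx": -182, "ty": 110, "tz": 25, "wx": 0, "wy": 0, "wz": 0.37, "grip": 100}

```text
clock: 3.9
tcp_pos: [0.42, -0.281, 0.2502]
orientation: [0.965, 0.262, -0.0, 0.001]
force: [-0.0, 0.0, 0.4]
gripper_width: 0.999
```

Call:
drive_tool:
  moves:
    - {"tx": 0, "ty": 0, "tz": 0, "wx": 0, "wy": 0, "wz": 0, "grip": 100}
    - {"tx": 0, "ty": 0, "tz": 0, "wx": 0, "wy": 0, "wz": 0, "grip": 100}
    - {"tx": 0, "ty": 0, "tz": 0, "wx": 0, "wy": 0, "wz": 0, "grip": 100}

```text
clock: 4.2
tcp_pos: [0.4215, -0.2762, 0.2501]
orientation: [0.964, 0.266, 0.0, -0.0]
force: [0.8, 0.2, 0.3]
gripper_width: 1.0
```

```bash
python3 - <<'E'
from h import *
go([.48,-.24,.25],30)
c=wcam(); 
cv2.imwrite('pics/w2.png',cv2.resize(c['frame'][:,:,::-1],(800,600),interpolation=cv2.INTER_CUBIC)); np.save('w2.npy',c['frame']); np.save('w2T.npy',c['T'])
for t,z in (('flask',0),('flask_cap',.017)):
    for r in models.landmark_of('wrist',t)[:3]:
        px=np.array(r['centre'])*[560,420]; print(t,round(r['confidence'],2),px.round(1),whit(c,px,z).round(4))
go([.48,-.24,.25],30)
E
```

```text
t 4.2 tcp [ 0.4215 -0.2762  0.2501] head 30.86 tiltz [-0.     0.001 -1.   ] F [0.8 0.2 0.3] g 0.9997029648605862
MOVE t [68.8 -1.1  0.1] w [-0.0009 -0.0005  0.015 ]
flask 0.85 [284.9 128.7] [ 0.4777 -0.247   0.    ]
flask 0.82 [169.8  33.8] [ 0.5109 -0.069  -0.    ]
flask 0.61 [407.  189.2] [ 0.4962 -0.4122  0.    ]
flask_cap 0.96 [356.  222.9] [ 0.429  -0.3737  0.017 ]
flask_cap 0.93 [283.4 201.2] [ 0.4074 -0.2872  0.017 ]
flask_cap 0.56 [173.7  97.9] [ 0.4471 -0.1205  0.017 ]
t 4.35 tcp [ 0.4215 -0.2765  0.2503] head 30.85 tiltz [ 0.  0. -1.] F [ 0.4 -0.1 -0.4] g 0.9962914060755557
MOVE t [69.  -1.3  0.4] w [-0.0001 -0.0006  0.0148]
```

View pics/w2.png

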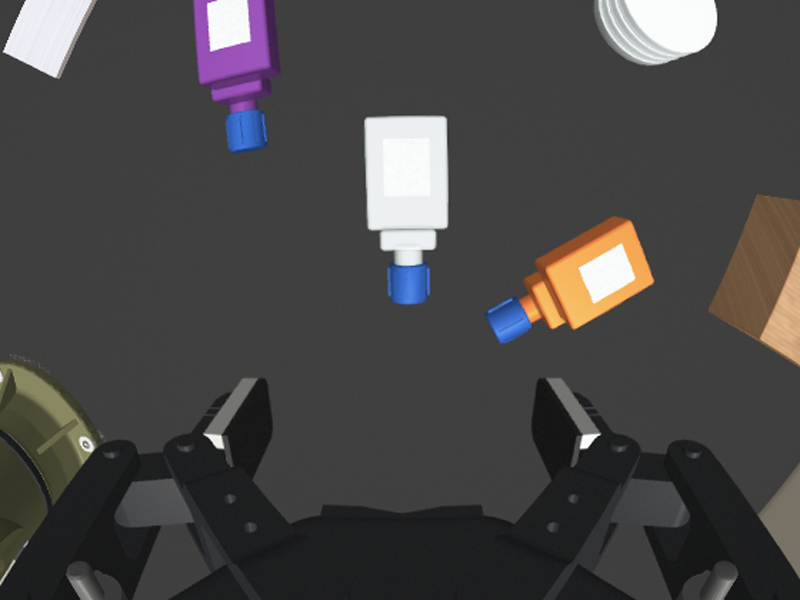

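```bash
python3 - <<'E'
from h import *
c=wcam()
P=[whit(c,np.array(p)/1.42857,.034)[:2] for p in ([365.5,117.5],[446.5,116.5],[368.5,229],[447,228])]
print(np.round(P,4).tolist()); a=(P[0]+P[1])/2; b=(P[2]+P[3])/2; d=b-a
print('len',np.linalg.norm(d),'w',np.linalg.norm(P[0]-P[1]),np.linalg.norm(P[2]-P[3]),'head cap',np.degrees(np.arctan2(d[1],d[0])))
print('cap',whit(c,np.array([408.5,283])/1.42857,.026)[:2])
d/=np.linalg.norm(d); o=a+.05*d; print('origin',o,'capfromorigin',o+.077*d)
h=np.degrees(np.arctan2(-d[1],-d[0])); g=o+.003*d
go([*g,.08],h); go([*g,.022],h)
E
```

```text
[[0.5049, -0.1959], [0.5357, -0.2454], [0.4353, -0.2395], [0.4657, -0.2886]]
len 0.08223103249934043 w 0.05827516125360288 0.05775795895915217 head cap -148.07989137588675
cap [ 0.41377156 -0.28702829]
origin [ 0.47784465 -0.24704175] capfromorigin [ 0.41248812 -0.28775445]
t 4.4 tcp [ 0.4213 -0.2767  0.2504] head 30.83 tiltz [ 0.  0. -1.] F [-0.3 -0.4  0.3] g 0.9981649145707393
MOVE t [ 60.6   3.6 170.4] w [-0.     -0.0005 -0.0191]
t 4.4 tcp [ 0.4213 -0.2767  0.2504] head 30.83 tiltz [ 0.  0. -1.] F [-0.3 -0.4  0.3] g 0.9981649145707393
MOVE t [ 60.6   3.6 228.4] w [-0.     -0.0005 -0.0191]
```

Call:
drive_tool:
  moves:
    - {"tx": 16, "ty": 1, "tz": 40, "wx": 0, "wy": 0, "wz": -0.02, "grip": 100}
    - {"tx": 32, "ty": 2, "tz": 80, "wx": 0, "wy": 0, "wz": -0.02, "grip": 100}
    - {"tx": 48, "ty": 3, "tz": 120, "wx": 0, "wy": 0, "wz": -0.02, "grip": 100}
    - {"tx": 61, "ty": 3.5, "tz": 160, "wx": 0, "wy": 0, "wz": -0.02, "grip": 100}
    - {"tx": 61, "ty": 3.5, "tz": 160, "wx": 0, "wy": 0, "wz": -0.02, "grip": 100}

```text
clock: 4.9
tcp_pos: [0.4744, -0.246, 0.0859]
orientation: [0.961, 0.276, -0.003, -0.003]
force: [-0.5, 0.4, -1.0]
gripper_width: 1.0
```

```bash
python3 - <<'E'
from h import *
go([0.4753,-.2486,.022],31.92)
c=wcam(); 
cv2.imwrite('pics/w3.png',cv2.resize(c['frame'][:,:,::-1],(800,600),interpolation=cv2.INTER_CUBIC))
E
```

```text
t 4.9 tcp [ 0.4744 -0.246   0.0859] head 32.07 tiltz [-0.007  0.004 -1.   ] F [-0.5  0.4 -1. ] g 1.0002955372161306
MOVE t [-0.4  3.1 63.8] w [-0.0073  0.0036  0.0026]
```

View pics/w3.png

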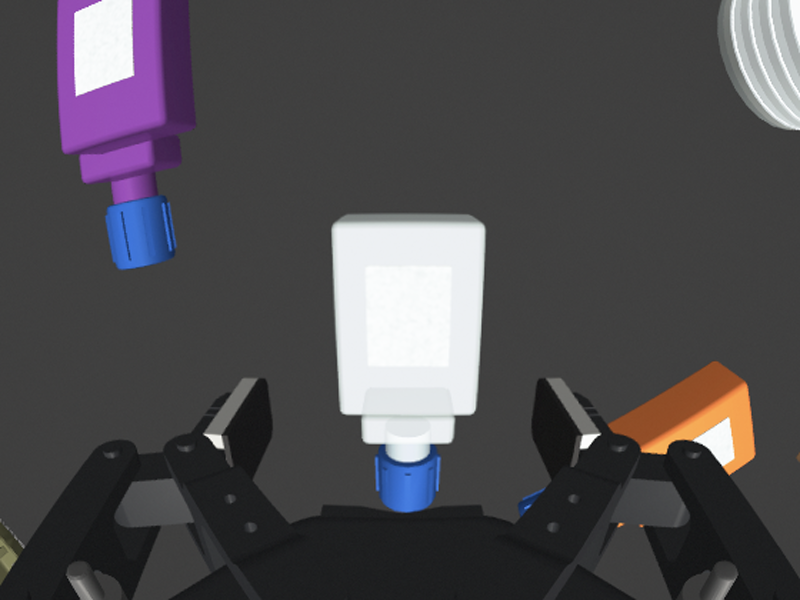

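Call:
drive_tool:
  moves:
    - {"tx": 0, "ty": 0.5, "tz": 30, "wx": 0, "wy": 0, "wz": 0, "grip": 100}
    - {"tx": 0, "ty": 0.5, "tz": 48, "wx": 0, "wy": 0, "wz": 0, "grip": 100}
    - {"tx": 0, "ty": 0.5, "tz": 62, "wx": 0, "wy": 0, "wz": 0, "grip": 100}
    - {"tx": 0, "ty": 0.5, "tz": 66, "wx": 0, "wy": 0, "wz": 0, "grip": 100}
    - {"tx": 0, "ty": 0.5, "tz": 66, "wx": 0, "wy": 0, "wz": 0, "grip": 100}

```text
clock: 5.45
tcp_pos: [0.4757, -0.2509, 0.0258]
orientation: [0.962, 0.274, 0.001, 0.001]
force: [0.6, -0.1, -0.2]
gripper_width: 1.003
```

```bash
python3 - <<'E'
from h import *
go([0.4753,-.2486,.022],31.92)
E
```

```text
t 5.45 tcp [ 0.4757 -0.2509  0.0258] head 31.81 tiltz [ 0.002 -0.001 -1.   ] F [ 0.6 -0.1 -0.2] g 1.0026617459781846
MOVE t [ 0.9 -2.1  3.8] w [ 0.0016 -0.0008 -0.0019]
```

Call:
drive_tool:
  moves:
    - {"tx": 0, "ty": 0, "tz": 1, "wx": 0, "wy": 0, "wz": 0, "grip": 85}
    - {"tx": 0, "ty": 0, "tz": 1, "wx": 0, "wy": 0, "wz": 0, "grip": 72}
    - {"tx": 0, "ty": 0, "tz": 1, "wx": 0, "wy": 0, "wz": 0, "grip": 60}
    - {"tx": 0, "ty": 0, "tz": 1, "wx": 0, "wy": 0, "wz": 0, "grip": 50}
    - {"tx": 0, "ty": 0, "tz": 1, "wx": 0, "wy": 0, "wz": 0, "grip": 50}
  squeeze: 40

```text
clock: 5.95
tcp_pos: [0.4756, -0.25, 0.0244]
orientation: [0.962, 0.275, 0.001, 0.0]
force: [-1.6, 1.9, 7.4]
gripper_width: 0.696
```

Call:
drive_tool:
  moves:
    - {"tx": 0, "ty": 0, "tz": 0, "wx": 0, "wy": 0, "wz": 0, "grip": 40}
    - {"tx": 0, "ty": 0, "tz": 0, "wx": 0, "wy": 0, "wz": 0, "grip": 40}
    - {"tx": 0, "ty": 0, "tz": 0, "wx": 0, "wy": 0, "wz": 0, "grip": 40}

```text
clock: 6.25
tcp_pos: [0.4756, -0.25, 0.0244]
orientation: [0.962, 0.274, 0.001, 0.0]
force: [-1.2, 0.8, 7.5]
gripper_width: 0.696
```

```bash
python3 - <<'E'
from h import *
go([0.47,-.24,.20],30,30)
E
```

```text
t 6.25 tcp [ 0.4756 -0.25    0.0244] head 31.86 tiltz [ 0.001  0.    -1.   ] F [-1.2  0.8  7.5] g 0.6957232426295644
MOVE t [   0.7  -11.3 -175.6] w [ 0.009  -0.5245  0.0316]
```

Call:
drive_tool:
  moves:
    - {"tx": 0, "ty": 0, "tz": -15, "wx": 0, "wy": 0, "wz": 0, "grip": 40}
    - {"tx": 0, "ty": 0, "tz": -45, "wx": 0, "wy": 0, "wz": 0, "grip": 40}
    - {"tx": 0, "ty": 0, "tz": -85, "wx": 0, "wy": -0.04, "wz": 0, "grip": 40}
    - {"tx": 0, "ty": 0, "tz": -125, "wx": 0, "wy": -0.12, "wz": 0, "grip": 40}
    - {"tx": 0, "ty": 0, "tz": -150, "wx": 0, "wy": -0.22, "wz": 0, "grip": 40}

```text
clock: 6.75
tcp_pos: [0.475, -0.2518, 0.1774]
orientation: [0.956, 0.271, -0.106, 0.032]
force: [0.5, -0.4, -3.2]
gripper_width: 0.695
```

```bash
python3 - <<'E'
from h import *
go([0.475,-.25,.20],31.9,30)
E
```

```text
t 6.75 tcp [ 0.475  -0.2518  0.1774] head 31.59 tiltz [-0.185 -0.119 -0.976] F [ 0.5 -0.4 -3.2] g 0.695059233881581
MOVE t [ -4.   -1.4 -22.3] w [ 0.0025 -0.3023 -0.0058]
```

Call:
drive_tool:
  moves:
    - {"tx": 0, "ty": 0, "tz": -8, "wx": 0, "wy": -0.1, "wz": 0, "grip": 40}
    - {"tx": 0, "ty": 0, "tz": -15, "wx": 0, "wy": -0.2, "wz": 0, "grip": 40}
    - {"tx": 0, "ty": 0, "tz": -20, "wx": 0, "wy": -0.3, "wz": 0, "grip": 40}
    - {"tx": 0, "ty": 0, "tz": -20, "wx": 0, "wy": -0.3, "wz": 0, "grip": 40}
    - {"tx": 0, "ty": 0, "tz": -20, "wx": 0, "wy": -0.3, "wz": 0, "grip": 40}

```text
clock: 7.25
tcp_pos: [0.4791, -0.2475, 0.1923]
orientation: [0.929, 0.265, -0.247, 0.07]
force: [-0.0, -0.3, -1.4]
gripper_width: 0.693
```

```bash
python3 - <<'E'
from h import *
go([0.475,-.25,.20],31.9,30)
c=wcam(); cv2.imwrite('pics/w4.png',cv2.resize(c['frame'][:,:,::-1],(800,600),interpolation=cv2.INTER_CUBIC))
E
```

```text
t 7.25 tcp [ 0.4791 -0.2475  0.1923] head 31.89 tiltz [-0.421 -0.262 -0.868] F [-0.  -0.3 -1.4] g 0.6930750768244139
MOVE t [-8.  -0.  -4.4] w [-0.0003 -0.005  -0.0002]
```

View pics/w4.png

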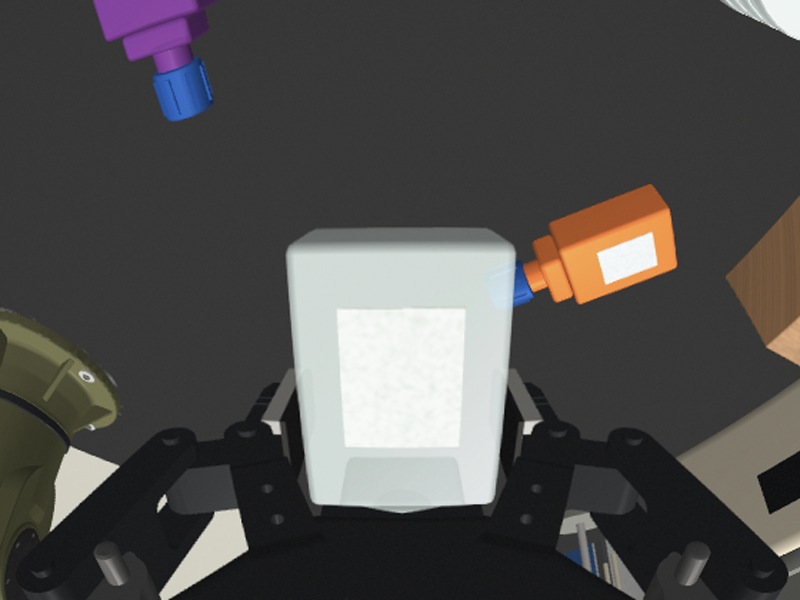

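```bash
python3 - <<'E'
from h import *
c=wcam(); T=np.array(c['T_tool_cam'])
for z in (-.0096,):
  for p in ([289,255],[515,253],[313,503],[495,503],[337,309],[465,308],[344,447],[459,447]):
    d=T[:3,:3]@wray(c,np.array(p)/1.42857); e=T[:3,3]; print(p,(e+d*(z-e[2])/d[2]).round(4))
E
```

```text
[289, 255] [ 0.0514 -0.0288 -0.0096]
[515, 253] [ 0.0521  0.0287 -0.0096]
[313, 503] [-0.0278 -0.0283 -0.0096]
[495, 503] [-0.0279  0.03   -0.0096]
[337, 309] [ 0.0371 -0.0169 -0.0096]
[465, 308] [ 0.0375  0.0163 -0.0096]
[344, 447] [-0.0052 -0.017  -0.0096]
[459, 447] [-0.0052  0.0168 -0.0096]
```

Call:
drive_tool:
  moves:
    - {"tx": 0, "ty": 0, "tz": 0, "wx": 0, "wy": 0, "wz": 0, "grip": 40}
    - {"tx": 0, "ty": 0, "tz": 0, "wx": 0, "wy": 0, "wz": 0, "grip": 40}
    - {"tx": 0, "ty": 0, "tz": 0, "wx": 0, "wy": 0, "wz": 0, "grip": 40}
    - {"tx": 0, "ty": 0, "tz": 0, "wx": 0, "wy": 0, "wz": 0, "grip": 40}
    - {"tx": 0, "ty": 0, "tz": 0, "wx": 0, "wy": 0, "wz": 0, "grip": 40}

```text
clock: 7.85
tcp_pos: [0.4791, -0.2478, 0.1927]
orientation: [0.929, 0.265, -0.247, 0.07]
force: [-0.5, -0.7, -1.4]
gripper_width: 0.694
```

Call:
drive_tool:
  moves:
    - {"tx": 0, "ty": 0, "tz": 0, "wx": 0, "wy": 0, "wz": 0, "grip": 40}
    - {"tx": 0, "ty": 0, "tz": 0, "wx": 0, "wy": 0, "wz": 0, "grip": 40}
    - {"tx": 0, "ty": 0, "tz": 0, "wx": 0, "wy": 0, "wz": 0, "grip": 40}
    - {"tx": 0, "ty": 0, "tz": 0, "wx": 0, "wy": 0, "wz": 0, "grip": 40}
    - {"tx": 0, "ty": 0, "tz": 0, "wx": 0, "wy": 0, "wz": 0, "grip": 40}

```text
clock: 8.35
tcp_pos: [0.4791, -0.2477, 0.1927]
orientation: [0.929, 0.265, -0.247, 0.071]
force: [-0.1, -0.0, -1.4]
gripper_width: 0.693
```

Call:
drive_tool:
  moves:
    - {"tx": 0, "ty": 0, "tz": 0, "wx": 0, "wy": 0, "wz": 0, "grip": 40}
    - {"tx": 0, "ty": 0, "tz": 0, "wx": 0, "wy": 0, "wz": 0, "grip": 40}
    - {"tx": 0, "ty": 0, "tz": 0, "wx": 0, "wy": 0, "wz": 0, "grip": 40}
    - {"tx": 0, "ty": 0, "tz": 0, "wx": 0, "wy": 0, "wz": 0, "grip": 40}
    - {"tx": 0, "ty": 0, "tz": 0, "wx": 0, "wy": 0, "wz": 0, "grip": 40}

```text
clock: 8.85
tcp_pos: [0.4791, -0.2477, 0.1927]
orientation: [0.929, 0.265, -0.247, 0.071]
force: [-0.3, -0.2, -1.4]
gripper_width: 0.693
```

Call:
drive_tool:
  moves:
    - {"tx": 0, "ty": 0, "tz": 0, "wx": 0, "wy": 0, "wz": 0, "grip": 40}
    - {"tx": 0, "ty": 0, "tz": 0, "wx": 0, "wy": 0, "wz": 0, "grip": 40}
    - {"tx": 0, "ty": 0, "tz": 0, "wx": 0, "wy": 0, "wz": 0, "grip": 40}
    - {"tx": 0, "ty": 0, "tz": 0, "wx": 0, "wy": 0, "wz": 0, "grip": 40}
    - {"tx": 0, "ty": 0, "tz": 0, "wx": 0, "wy": 0, "wz": 0, "grip": 40}

```text
clock: 9.35
tcp_pos: [0.4791, -0.2477, 0.1927]
orientation: [0.929, 0.265, -0.247, 0.071]
force: [-0.3, 0.1, -1.0]
gripper_width: 0.693
```

```bash
python3 - <<'E'
from h import *
go([0.43,-.05,.28],17,8)
E
```

```text
t 9.35 tcp [ 0.4791 -0.2477  0.1927] head 31.85 tiltz [-0.422 -0.262 -0.868] F [-0.3  0.1 -1. ] g 0.6932829337752409
MOVE t [  10.9 -193.9 -106.9] w [0.0844 0.3783 0.2466]
```

Call:
drive_tool:
  moves:
    - {"tx": 2, "ty": -39, "tz": -21, "wx": 0.017, "wy": 0.075, "wz": 0.05, "grip": 40}
    - {"tx": 4, "ty": -78, "tz": -42, "wx": 0.034, "wy": 0.15, "wz": 0.1, "grip": 40}
    - {"tx": 6, "ty": -117, "tz": -63, "wx": 0.05, "wy": 0.225, "wz": 0.15, "grip": 40}
    - {"tx": 9, "ty": -156, "tz": -85, "wx": 0.067, "wy": 0.3, "wz": 0.2, "grip": 40}
    - {"tx": 11, "ty": -194, "tz": -107, "wx": 0.084, "wy": 0.378, "wz": 0.25, "grip": 40}

```text
clock: 9.85
tcp_pos: [0.4295, -0.0485, 0.2807]
orientation: [0.987, 0.145, -0.068, 0.01]
force: [0.9, 1.4, -1.6]
gripper_width: 0.692
```

```bash
python3 - <<'E'
from h import *
go([0.42,.165,.30],2.05,0)
E
```

```text
t 9.85 tcp [ 0.4295 -0.0485  0.2807] head 16.69 tiltz [-0.131 -0.04  -0.991] F [ 0.9  1.4 -1.6] g 0.6924293382194326
MOVE t [  49.1 -207.2  -26.3] w [0.0179 0.1362 0.2551]
```

Call:
drive_tool:
  moves:
    - {"tx": 10, "ty": -42, "tz": -5, "wx": 0.004, "wy": 0.027, "wz": 0.05, "grip": 40}
    - {"tx": 20, "ty": -84, "tz": -10, "wx": 0.007, "wy": 0.054, "wz": 0.1, "grip": 40}
    - {"tx": 30, "ty": -126, "tz": -16, "wx": 0.011, "wy": 0.08, "wz": 0.15, "grip": 40}
    - {"tx": 40, "ty": -168, "tz": -21, "wx": 0.014, "wy": 0.11, "wz": 0.2, "grip": 40}
    - {"tx": 49, "ty": -207, "tz": -26, "wx": 0.018, "wy": 0.136, "wz": 0.255, "grip": 40}

```text
clock: 10.35
tcp_pos: [0.4194, 0.165, 0.2991]
orientation: [1.0, 0.018, -0.001, 0.0]
force: [0.5, -0.1, -1.1]
gripper_width: 0.693
```

Call:
drive_tool:
  moves:
    - {"tx": 0, "ty": 0, "tz": 0, "wx": 0, "wy": 0, "wz": 0, "grip": 40}
    - {"tx": 0, "ty": 0, "tz": 0, "wx": 0, "wy": 0, "wz": 0, "grip": 40}
    - {"tx": 0, "ty": 0, "tz": 0, "wx": 0, "wy": 0, "wz": 0, "grip": 40}
    - {"tx": 0, "ty": 0, "tz": 0, "wx": 0, "wy": 0, "wz": 0, "grip": 40}

```text
clock: 10.75
tcp_pos: [0.4202, 0.1619, 0.2987]
orientation: [1.0, 0.018, -0.001, 0.001]
force: [0.1, -0.2, -2.1]
gripper_width: 0.693
```

```bash
python3 - <<'E'
from h import *
go([0.4925,.166,.20],2.05,0)
c=wcam(); np.save('w5.npy',c['frame']);im=cv2.resize(c['frame'][:,:,::-1],(800,600),interpolation=cv2.INTER_CUBIC)
m=np.array([.5804,.1691]);ex=np.array([-.99936,-.0358]);ey=np.array([.0358,-.99936])
for a,b in ((.17,.05),(.17,-.05),(0,.05),(0,-.05),(-.113,.05),(-.113,-.05)):
    P=np.r_[m+a*ex+b*ey,.008]; p=wproj(c,P)*1.42857; print(a,b,P.round(4),p.round(1))
    cv2.circle(im,tuple(np.round(p).astype(int).tolist()),3,(0,0,255),1)
cv2.imwrite('pics/w5.png',im); go([0.4925,.166,.20],2.05,0)
E
```

```text
t 10.75 tcp [0.4202 0.1619 0.2987] head 2.05 tiltz [-0.003 -0.002 -1.   ] F [ 0.1 -0.2 -2.1] g 0.6933193874392243
MOVE t [72.6 -1.7 98.5] w [ 0.002   0.0026 -0.    ]
0.17 0.05 [0.4123 0.113  0.008 ] [454.8 262.3]
0.17 -0.05 [0.4087 0.213  0.008 ] [345.1 262.1]
0 0.05 [0.5822 0.1191 0.008 ] [457.1  75.1]
0 -0.05 [0.5786 0.2191 0.008 ] [343.4  74.9]
-0.113 0.05 [0.6951 0.1232 0.008 ] [455.6 -37.1]
-0.113 -0.05 [0.6915 0.2231 0.008 ] [345.5 -37.3]
t 10.8 tcp [0.4203 0.162  0.2987] head 2.05 tiltz [-0.003 -0.002 -1.   ] F [ 0.1 -0.5 -2.5] g 0.6955071762509101
MOVE t [72.6 -1.6 98.5] w [ 0.0019  0.0026 -0.0001]
```

View pics/w5.png

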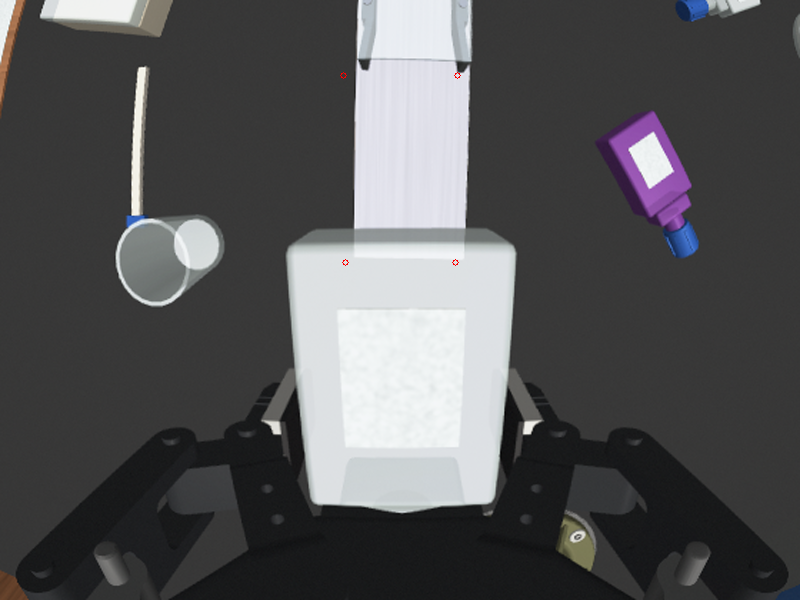

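```bash
cat > edge.py <<'E'
from h import *
def dockfit(c,rows,lo,hi,thr=130):
    g=cv2.GaussianBlur(cv2.cvtColor(c['frame'],cv2.COLOR_RGB2GRAY),(3,3),0).astype(float); L=[];Rr=[]
    for v in rows:
        r=g[v,lo:hi]; on=np.where(r>thr)[0]
        if len(on)<10: continue
        i=on[0]; j=on[-1]
        L.append(whit(c,[lo+i-(r[i]-thr)/(r[i]-r[i-1]),v],.008)[:2]); Rr.append(whit(c,[lo+j+(r[j]-thr)/(r[j]-r[j+1]),v],.008)[:2])
    out=[]
    for E in (L,Rr):
        vx,vy,x0,y0=cv2.fitLine(np.float32(E),cv2.DIST_HUBER,0,.001,.001).ravel(); 
        if vx<0: vx,vy=-vx,-vy
        out.append((np.degrees(np.arctan2(vy,vx)),y0+(.5-x0)*vy/vx))
    print('edges (deg, y at x=.5):',np.round(out,4).tolist()); return out
if __name__=='__main__':
    c=wcam(); dockfit(c,range(63,156,3),235,345)
    for p in ([354.5,257],[464,258],[470,66],[357,60]): print(whit(c,np.array(p)/1.42857,.008).round(4))
    f=np.load('w1.npy'); c['frame']=f; T=np.eye(4); T[:3,:3]=(down(74.02)).as_matrix(); T[:3,3]=[.478,.1473,.3012]; c['T']=T@np.array(c['T_tool_cam'])
    for p in ([314.26,211.1],[348.55,312],[606.4,130.2],[525,262]): print('w1',whit(c,np.array(p)/1.42857,.008).round(4))
    go([0.4925,.166,.20],2.05,0)
E
python3 edge.py
```

```text
edges (deg, y at x=.5): [[1.146399974822998, 0.20720000565052032], [1.0922000408172607, 0.10700000077486038]]
[0.4137 0.2046 0.008 ]
[0.4167 0.105  0.008 ]
[0.5918 0.1081 0.008 ]
[0.5927 0.2078 0.008 ]
w1 [0.4119 0.2058 0.008 ]
w1 [0.4137 0.1061 0.008 ]
w1 [0.6955 0.211  0.008 ]
w1 [0.5861 0.1078 0.008 ]
t 10.85 tcp [0.4203 0.1622 0.2987] head 2.06 tiltz [-0.003 -0.002 -1.   ] F [ 0.1 -0.5 -1.9] g 0.6939065019407398
MOVE t [72.6 -1.3 98.5] w [0.0018 0.0026 0.0002]
```

Call:
drive_tool:
  moves:
    - {"tx": 15, "ty": 2, "tz": 35, "wx": 0, "wy": 0, "wz": 0.005, "grip": 40}
    - {"tx": 30, "ty": 4, "tz": 70, "wx": 0, "wy": 0, "wz": 0.01, "grip": 40}
    - {"tx": 50, "ty": 6, "tz": 105, "wx": 0, "wy": 0, "wz": 0.016, "grip": 40}
    - {"tx": 65, "ty": 7, "tz": 140, "wx": 0, "wy": 0, "wz": 0.016, "grip": 40}
    - {"tx": 76, "ty": 7.5, "tz": 175, "wx": 0, "wy": 0, "wz": 0.016, "grip": 40}

```text
clock: 11.35
tcp_pos: [0.4972, 0.1575, 0.122]
orientation: [1.0, 0.01, -0.001, 0.001]
force: [0.6, 0.8, -1.8]
gripper_width: 0.692
```

Call:
drive_tool:
  moves:
    - {"tx": 0, "ty": 0, "tz": 0, "wx": 0, "wy": 0, "wz": 0, "grip": 40}
    - {"tx": 0, "ty": 0, "tz": 0, "wx": 0, "wy": 0, "wz": 0, "grip": 40}
    - {"tx": 0, "ty": 0, "tz": 0, "wx": 0, "wy": 0, "wz": 0, "grip": 40}

```text
clock: 11.65
tcp_pos: [0.4963, 0.1582, 0.1251]
orientation: [1.0, 0.011, -0.0, 0.0]
force: [0.1, 0.0, -1.7]
gripper_width: 0.696
```

```bash
python3 - <<'E'
from h import *
go([0.496,.157,.036],1.12,0)
E
```

```text
t 11.65 tcp [0.4963 0.1582 0.1251] head 1.23 tiltz [-0.001 -0.001 -1.   ] F [ 0.1  0.  -1.7] g 0.6960683735153999
MOVE t [-0.3  1.1 89.1] w [0.001  0.0007 0.002 ]
```

Call:
drive_tool:
  moves:
    - {"tx": 0, "ty": 1, "tz": 25, "wx": 0, "wy": 0, "wz": 0.002, "grip": 40}
    - {"tx": 0, "ty": 1, "tz": 50, "wx": 0, "wy": 0, "wz": 0.002, "grip": 40}
    - {"tx": 0, "ty": 1, "tz": 70, "wx": 0, "wy": 0, "wz": 0.002, "grip": 40}
    - {"tx": 0, "ty": 1, "tz": 82, "wx": 0, "wy": 0, "wz": 0.002, "grip": 40}
    - {"tx": 0, "ty": 1, "tz": 87, "wx": 0, "wy": 0, "wz": 0.002, "grip": 40}

```text
clock: 12.15
tcp_pos: [0.4958, 0.1578, 0.0369]
orientation: [1.0, 0.01, -0.001, 0.001]
force: [0.4, 0.3, -0.8]
gripper_width: 0.696
```

Call:
drive_tool:
  moves:
    - {"tx": 0, "ty": 0, "tz": 1, "wx": 0, "wy": 0, "wz": 0, "grip": 40}
    - {"tx": 0, "ty": 0, "tz": 2, "wx": 0, "wy": 0, "wz": 0, "grip": 40}
    - {"tx": 0, "ty": 0, "tz": 3, "wx": 0, "wy": 0, "wz": 0, "grip": 40}
    - {"tx": 0, "ty": 0, "tz": 3, "wx": 0, "wy": 0, "wz": 0, "grip": 40}

```text
clock: 12.55
tcp_pos: [0.4959, 0.1575, 0.034]
orientation: [1.0, 0.01, -0.001, 0.001]
force: [-0.8, 1.0, -2.2]
gripper_width: 0.693
```

```bash
python3 - <<'E'
from h import *
go([0.496,.157,.0324],1.12,0)
E
```

```text
t 12.55 tcp [0.4959 0.1575 0.034 ] head 1.16 tiltz [-0.002 -0.001 -1.   ] F [-0.8  1.  -2.2] g 0.6930749255906145
MOVE t [0.1 0.5 1.6] w [0.0014 0.0017 0.0007]
```

Call:
drive_tool:
  moves:
    - {"tx": 0, "ty": 0, "tz": 1, "wx": 0, "wy": 0, "wz": 0, "grip": 40}
    - {"tx": 0, "ty": 0, "tz": 2, "wx": 0, "wy": 0, "wz": 0, "grip": 40}
    - {"tx": 0, "ty": 0, "tz": 2, "wx": 0, "wy": 0, "wz": 0, "grip": 40}

```text
clock: 12.85
tcp_pos: [0.4957, 0.1574, 0.0324]
orientation: [1.0, 0.01, -0.001, 0.0]
force: [-3.1, -0.2, 10.5]
gripper_width: 0.693
```

Call:
drive_tool:
  moves:
    - {"tx": 0, "ty": 0, "tz": 0, "wx": 0, "wy": 0, "wz": 0, "grip": 75}
    - {"tx": 0, "ty": 0, "tz": 0, "wx": 0, "wy": 0, "wz": 0, "grip": 85}
    - {"tx": 0, "ty": 0, "tz": 0, "wx": 0, "wy": 0, "wz": 0, "grip": 95}
    - {"tx": 0, "ty": 0, "tz": 0, "wx": 0, "wy": 0, "wz": 0, "grip": 100}
    - {"tx": 0, "ty": 0, "tz": 0, "wx": 0, "wy": 0, "wz": 0, "grip": 100}

```text
clock: 13.35
tcp_pos: [0.4956, 0.1573, 0.0314]
orientation: [1.0, 0.01, -0.001, 0.001]
force: [-0.4, 0.0, -1.2]
gripper_width: 1.005
```

Call:
drive_tool:
  moves:
    - {"tx": 0, "ty": 0, "tz": -20, "wx": 0, "wy": 0, "wz": 0, "grip": 100}
    - {"tx": 0, "ty": 0, "tz": -60, "wx": 0, "wy": 0, "wz": 0, "grip": 100}
    - {"tx": -30, "ty": 0, "tz": -90, "wx": 0, "wy": 0, "wz": 0, "grip": 100}
    - {"tx": -60, "ty": 0, "tz": -110, "wx": 0, "wy": 0, "wz": 0, "grip": 100}
    - {"tx": -76, "ty": 0, "tz": -110, "wx": 0, "wy": 0, "wz": 0, "grip": 100}

```text
clock: 13.85
tcp_pos: [0.4187, 0.156, 0.1436]
orientation: [1.0, 0.01, -0.0, -0.0]
force: [-0.3, 0.2, -0.7]
gripper_width: 1.0
```

Call:
drive_tool:
  moves:
    - {"tx": 0, "ty": 0, "tz": 0, "wx": 0, "wy": 0, "wz": 0, "grip": 100}
    - {"tx": 0, "ty": 0, "tz": 0, "wx": 0, "wy": 0, "wz": 0, "grip": 100}
    - {"tx": 0, "ty": 0, "tz": 0, "wx": 0, "wy": 0, "wz": 0, "grip": 100}

```text
clock: 14.15
tcp_pos: [0.4209, 0.1561, 0.1415]
orientation: [1.0, 0.01, -0.001, 0.001]
force: [-0.2, -0.6, 0.1]
gripper_width: 1.001
```

```bash
python3 - <<'E'
from h import *
go([0.42,.1555,.033],1.12,0)
c=wcam(); cv2.imwrite('pics/w6.png',cv2.resize(c['frame'][:,:,::-1],(800,600),interpolation=cv2.INTER_CUBIC))
for r in models.landmark_of('wrist','flask_cap')[:2]:
    px=np.array(r['centre'])*[560,420]; print(r['confidence'],px*1.42857,whit(c,px,.025).round(4))
E
```

```text
t 14.15 tcp [0.4209 0.1561 0.1415] head 1.16 tiltz [-0.002 -0.002 -1.   ] F [-0.2 -0.6  0.1] g 1.00148057411414
MOVE t [ -0.7   0.3 108.5] w [0.0022 0.0018 0.0007]
0.92 [785.83921416 268.43973156] [ 0.454  -0.1084  0.025 ]
0.84 [403.5995964 302.3996976] [0.4234 0.1554 0.025 ]
```

View pics/w6.png

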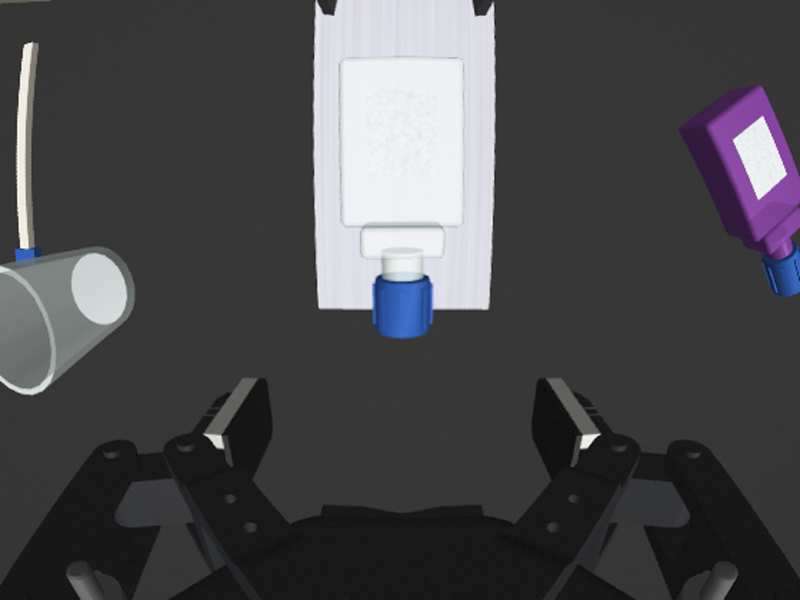

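```bash
python3 - <<'E'
from edge import *
c=wcam()
P=[whit(c,np.array(p)/1.42857,.042)[:2] for p in ([340.5,58.5],[463,58.5],[342,226],[463,227])]; print(np.round(P,4).tolist())
a=(P[0]+P[1])/2; b=(P[2]+P[3])/2; d=a-b; print('head',np.degrees(np.arctan2(d[1],d[0])),'side heads',[np.degrees(np.arctan2(*(P[i]-P[i+2])[::-1])) for i in (0,1)],'mid y at .5',a[1]+(.5-a[0])*d[1]/d[0])
dockfit(c,range(20,205,5),200,360)
print('apron end',[whit(c,np.array(p)/1.42857,.008).round(4)[:2] for p in ([319,309],[489,309])])
go([0.42,.1555,.033],1.12,0)
E
```

```text
[[0.548, 0.1879], [0.5493, 0.1298], [0.4659, 0.1859], [0.4667, 0.1275]]
head 1.5131369023018137 side heads [np.float64(1.3753823527949596), np.float64(1.6499983799994584)] mid y at .5 0.15759087533098864
edges (deg, y at x=.5): [[1.0815999507904053, 0.2069000005722046], [1.1159000396728516, 0.1071000024676323]]
apron end [array([0.4133, 0.2041]), array([0.4154, 0.1048])]
t 14.3 tcp [0.4205 0.1558 0.1414] head 1.12 tiltz [-0.002 -0.003 -1.   ] F [-1.4  0.3  0.2] g 1.0025919299817925
MOVE t [ -0.3   0.  108.4] w [0.0025 0.0025 0.    ]
```

Call:
drive_tool:
  moves:
    - {"tx": 1.5, "ty": 0, "tz": 40, "wx": 0, "wy": 0, "wz": 0, "grip": 80}
    - {"tx": 1.5, "ty": 0, "tz": 75, "wx": 0, "wy": 0, "wz": 0, "grip": 65}
    - {"tx": 1.5, "ty": 0, "tz": 98, "wx": 0, "wy": 0, "wz": 0, "grip": 65}
    - {"tx": 1.5, "ty": 0, "tz": 108, "wx": 0, "wy": 0, "wz": 0, "grip": 65}
    - {"tx": 1.5, "ty": 0, "tz": 109, "wx": 0, "wy": 0, "wz": 0, "grip": 65}

```text
clock: 14.8
tcp_pos: [0.421, 0.1553, 0.0317]
orientation: [1.0, 0.01, -0.002, 0.001]
force: [-0.8, 0.2, 0.3]
gripper_width: 0.647
```

Call:
drive_tool:
  moves:
    - {"tx": 0, "ty": 0, "tz": 0, "wx": 0, "wy": 0, "wz": 0, "grip": 65}
    - {"tx": 0, "ty": 0, "tz": 0, "wx": 0, "wy": 0, "wz": 0, "grip": 65}
    - {"tx": 0, "ty": 0, "tz": 0, "wx": 0, "wy": 0, "wz": 0, "grip": 65}
  squeeze: 25

```text
clock: 15.1
tcp_pos: [0.4217, 0.1562, 0.0336]
orientation: [1.0, 0.01, -0.0, 0.0]
force: [1.1, 0.2, 0.4]
gripper_width: 0.653
```

```bash
python3 - <<'E'
from h import *
go([0.422,.1555,.032],1.12,0)
E
```

```text
t 15.1 tcp [0.4217 0.1562 0.0336] head 1.17 tiltz [-0.001 -0.001 -1.   ] F [1.1 0.2 0.4] g 0.6531351606231248
MOVE t [0.3 0.7 1.6] w [0.0009 0.0007 0.001 ]
```

Call:
drive_tool:
  moves:
    - {"tx": 0, "ty": 0.5, "tz": 1, "wx": 0, "wy": 0, "wz": 0, "grip": 50}
    - {"tx": 0, "ty": 0.5, "tz": 1, "wx": 0, "wy": 0, "wz": 0, "grip": 40}
    - {"tx": 0, "ty": 0.5, "tz": 1, "wx": 0, "wy": 0, "wz": 0, "grip": 32}
    - {"tx": 0, "ty": 0.5, "tz": 1, "wx": 0, "wy": 0, "wz": 0, "grip": 25}
    - {"tx": 0, "ty": 0.5, "tz": 1, "wx": 0, "wy": 0, "wz": 0, "grip": 20}

```text
clock: 15.6
tcp_pos: [0.4211, 0.1555, 0.0318]
orientation: [1.0, 0.01, -0.001, 0.001]
force: [-1.2, 0.7, 1.8]
gripper_width: 0.337
```

Call:
drive_tool:
  moves:
    - {"tx": 0, "ty": 0, "tz": 0, "wx": 0, "wy": 0, "wz": 0, "grip": 20}
    - {"tx": 0, "ty": 0, "tz": 0, "wx": 0, "wy": 0, "wz": 0, "grip": 20}
    - {"tx": 0, "ty": 0, "tz": 0, "wx": 0, "wy": 0, "wz": 0, "grip": 20}

```text
clock: 15.9
tcp_pos: [0.4211, 0.1555, 0.0317]
orientation: [1.0, 0.01, -0.001, 0.001]
force: [-1.4, 0.9, 3.1]
gripper_width: 0.338
```

```bash
python3 - <<'E'
from h import *
go([0.557,.1582,.033],1.12,0)
E
```

```text
t 15.9 tcp [0.4211 0.1555 0.0317] head 1.17 tiltz [-0.002 -0.002 -1.   ] F [-1.4  0.9  3.1] g 0.33756189097482425
MOVE t [ 1.359e+02  1.000e-01 -1.600e+00] w [0.0015 0.0025 0.0009]
```

Call:
drive_tool:
  moves:
    - {"tx": 10, "ty": 0, "tz": 0, "wx": 0, "wy": 0, "wz": 0, "grip": 20}
    - {"tx": 22, "ty": 0, "tz": 0, "wx": 0, "wy": 0, "wz": 0, "grip": 20}
    - {"tx": 34, "ty": 0, "tz": 0, "wx": 0, "wy": 0, "wz": 0, "grip": 20}
    - {"tx": 46, "ty": 0, "tz": 0, "wx": 0, "wy": 0, "wz": 0, "grip": 20}
    - {"tx": 56, "ty": 0, "tz": 0, "wx": 0, "wy": 0, "wz": 0, "grip": 20}

```text
clock: 16.4
tcp_pos: [0.4758, 0.1563, 0.0313]
orientation: [1.0, 0.01, -0.003, 0.001]
force: [-5.9, 0.9, 7.8]
gripper_width: 0.337
```

```bash
python3 - <<'E'
from h import *
go([0.557,.1582,.032],1.12,0)
c=wcam(); cv2.imwrite('pics/w7.png',cv2.resize(c['frame'][:,:,::-1],(800,600),interpolation=cv2.INTER_CUBIC))
E
```

```text
t 16.4 tcp [0.4758 0.1563 0.0313] head 1.15 tiltz [-0.006 -0.002 -1.   ] F [-5.9  0.9  7.8] g 0.33697808251729794
MOVE t [81.3 -0.3 -1.2] w [0.0017 0.0062 0.0006]
```

View pics/w7.png

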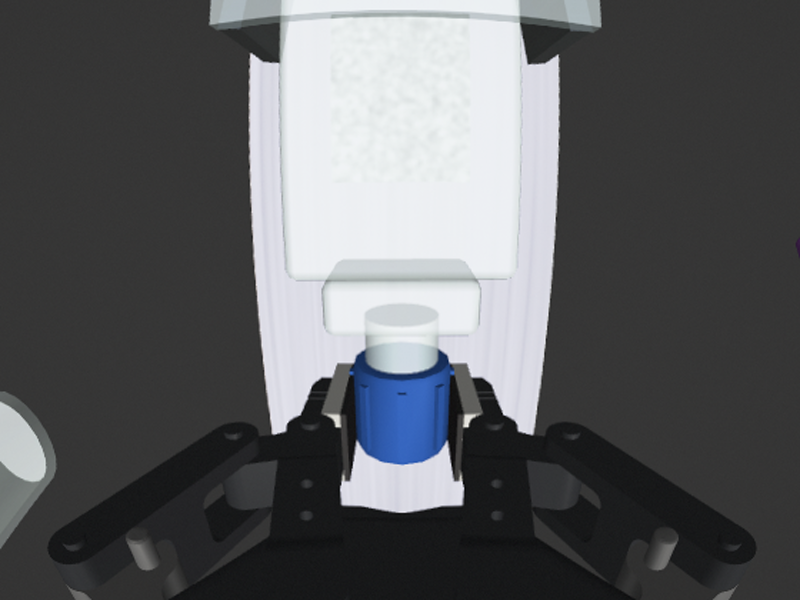

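Call:
drive_tool:
  moves:
    - {"tx": 10, "ty": 0, "tz": -0.5, "wx": 0, "wy": 0, "wz": 0, "grip": 20}
    - {"tx": 22, "ty": 0, "tz": -0.5, "wx": 0, "wy": 0, "wz": 0, "grip": 20}
    - {"tx": 34, "ty": 0, "tz": -0.5, "wx": 0, "wy": 0, "wz": 0, "grip": 20}
    - {"tx": 46, "ty": 0, "tz": -0.5, "wx": 0, "wy": 0, "wz": 0, "grip": 20}
    - {"tx": 56, "ty": 0, "tz": -0.5, "wx": 0, "wy": 0, "wz": 0, "grip": 20}

```text
clock: 16.95
tcp_pos: [0.5322, 0.1574, 0.0316]
orientation: [1.0, 0.01, -0.003, 0.001]
force: [-5.3, -0.5, 5.0]
gripper_width: 0.339
```

```bash
python3 - <<'E'
from h import *
go([0.557,.1582,.032],1.12,0)
E
```

```text
t 16.95 tcp [0.5322 0.1574 0.0316] head 1.15 tiltz [-0.005 -0.002 -1.   ] F [-5.3 -0.5  5. ] g 0.33903978916218275
MOVE t [24.8 -0.3 -0.5] w [0.0019 0.0055 0.0005]
```

Call:
drive_tool:
  moves:
    - {"tx": 5, "ty": 0, "tz": 0, "wx": 0, "wy": 0, "wz": 0, "grip": 20}
    - {"tx": 10, "ty": 0, "tz": 0, "wx": 0, "wy": 0, "wz": 0, "grip": 20}
    - {"tx": 15, "ty": 0, "tz": 0, "wx": 0, "wy": 0, "wz": 0, "grip": 20}
    - {"tx": 18, "ty": 0, "tz": 0, "wx": 0, "wy": 0, "wz": 0, "grip": 20}
    - {"tx": 20, "ty": 0, "tz": 0, "wx": 0, "wy": 0, "wz": 0, "grip": 20}

```text
clock: 17.45
tcp_pos: [0.5518, 0.1577, 0.0316]
orientation: [1.0, 0.01, -0.003, 0.001]
force: [-5.1, -0.3, 6.7]
gripper_width: 0.339
```

Call:
drive_tool:
  moves:
    - {"tx": 1, "ty": 0, "tz": 0, "wx": 0, "wy": 0, "wz": 0, "grip": 20}
    - {"tx": 2, "ty": 0, "tz": 0, "wx": 0, "wy": 0, "wz": 0, "grip": 20}
    - {"tx": 3, "ty": 0, "tz": 0, "wx": 0, "wy": 0, "wz": 0, "grip": 20}

```text
clock: 17.75
tcp_pos: [0.5545, 0.1578, 0.0316]
orientation: [1.0, 0.01, -0.003, 0.001]
force: [-4.7, -0.6, 5.6]
gripper_width: 0.339
```

Call:
drive_tool:
  moves:
    - {"tx": 0.5, "ty": 0, "tz": 0, "wx": 0, "wy": 0, "wz": 0, "grip": 20}
    - {"tx": 1, "ty": 0, "tz": 0, "wx": 0, "wy": 0, "wz": 0, "grip": 20}
    - {"tx": 2, "ty": 0, "tz": 0, "wx": 0, "wy": 0, "wz": 0, "grip": 20}

```text
clock: 18.05
tcp_pos: [0.5555, 0.1578, 0.0315]
orientation: [1.0, 0.01, -0.004, 0.001]
force: [-9.4, -0.1, 8.8]
gripper_width: 0.336
```

Call:
drive_tool:
  moves:
    - {"tx": 0.5, "ty": 0, "tz": 0, "wx": 0, "wy": 0, "wz": 0, "grip": 20}
    - {"tx": 1, "ty": 0, "tz": 0, "wx": 0, "wy": 0, "wz": 0, "grip": 20}
    - {"tx": 2, "ty": 0, "tz": 0, "wx": 0, "wy": 0, "wz": 0, "grip": 20}

```text
clock: 18.35
tcp_pos: [0.5555, 0.1579, 0.0313]
orientation: [1.0, 0.01, -0.006, 0.001]
force: [-15.8, -0.4, 14.7]
gripper_width: 0.338
```

Call:
drive_tool:
  moves:
    - {"tx": -2, "ty": 0, "tz": -0.5, "wx": 0, "wy": 0, "wz": 0, "grip": 20}
    - {"tx": -2, "ty": 0, "tz": -0.5, "wx": 0, "wy": 0, "wz": 0, "grip": 40}
    - {"tx": -2, "ty": 0, "tz": -0.5, "wx": 0, "wy": 0, "wz": 0, "grip": 55}
    - {"tx": -2, "ty": 0, "tz": -0.5, "wx": 0, "wy": 0, "wz": 0, "grip": 65}
    - {"tx": -2, "ty": 0, "tz": -0.5, "wx": 0, "wy": 0, "wz": 0, "grip": 70}

```text
clock: 18.85
tcp_pos: [0.5585, 0.158, 0.0323]
orientation: [1.0, 0.01, -0.001, 0.001]
force: [0.1, -0.2, 0.1]
gripper_width: 0.706
```

Call:
drive_tool:
  moves:
    - {"tx": -2, "ty": 0, "tz": -10, "wx": 0, "wy": 0, "wz": 0, "grip": 70}
    - {"tx": -2, "ty": 0, "tz": -40, "wx": 0, "wy": 0, "wz": 0, "grip": 70}
    - {"tx": -30, "ty": 0, "tz": -80, "wx": 0, "wy": 0, "wz": 0, "grip": 70}
    - {"tx": -70, "ty": 0, "tz": -120, "wx": 0, "wy": 0, "wz": 0, "grip": 70}
    - {"tx": -100, "ty": 0, "tz": -150, "wx": 0, "wy": 0, "wz": 0, "grip": 70}

```text
clock: 19.35
tcp_pos: [0.4574, 0.1559, 0.1842]
orientation: [1.0, 0.01, -0.001, 0.001]
force: [0.7, 0.5, 0.6]
gripper_width: 0.701
```

Call:
drive_tool:
  moves:
    - {"tx": 0, "ty": 0, "tz": 0, "wx": 0, "wy": 0, "wz": 0, "grip": 70}
    - {"tx": 0, "ty": 0, "tz": 0, "wx": 0, "wy": 0, "wz": 0, "grip": 70}
    - {"tx": 0, "ty": 0, "tz": 0, "wx": 0, "wy": 0, "wz": 0, "grip": 70}

```text
clock: 19.65
tcp_pos: [0.459, 0.1566, 0.1824]
orientation: [1.0, 0.01, -0.001, 0.001]
force: [0.4, -1.0, -0.3]
gripper_width: 0.699
```

```bash
python3 - <<'E'
from h import *
go([0.5,.1582,.2],1.12,0)
c=wcam(); im=cv2.resize(c['frame'][:,:,::-1],(800,600),interpolation=cv2.INTER_CUBIC)
m=np.array([.584,.1587]);ex=-np.array([.9998,.0195])
for a in (.012,.042,-.1):
    p=wproj(c,np.r_[m+a*ex,.04 if a>0 else .042])*1.42857; print(a,p.round(1)); cv2.circle(im,tuple(np.round(p).astype(int).tolist()),3,(0,0,255),1)
cv2.imwrite('pics/w8.png',im)
E
```

```text
t 19.65 tcp [0.459  0.1566 0.1824] head 1.18 tiltz [-0.002 -0.002 -1.   ] F [ 0.4 -1.  -0.3] g 0.698777322949251
MOVE t [ 41.   -0.7 -17.7] w [0.0018 0.0021 0.001 ]
0.012 [403.4 100.5]
0.042 [403.2 152.3]
-0.1 [403.9 -72.4]
```

View pics/w8.png

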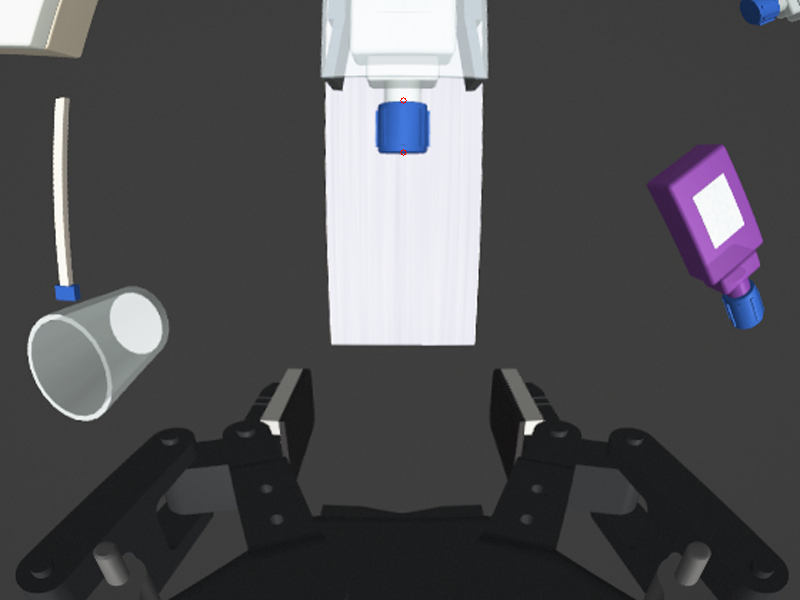

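```bash
python3 -c "
from station import ticket
print(ticket.close_job())"
```

```text
the job is handed in; nothing more can be done
None
```

The job is handed in at about 20 s on the robot's clock. The flask is in the bay and the gripper is clear of it, but no verdict was reported.

**What I did:**
- Gripped the larger clear flask across its width, lifted it to about 0.19 m and tipped it 30° cap end up. I held it there for just over 2 s, and the label in the wrist picture showed no slip in the jaws.
- Laid it level on the apron about 85 mm out from the mouth and let go. A wrist picture then put it within 1 mm of the dock's midline and about 0.4° off square.
- Took it by the cap and slid it in until it stopped against the back wall, where the push rose to about 16 N. I eased off, opened the jaws and retracted.

**Last checks:** The last wrist picture shows the cap at its predicted home position to within about a pixel, on the midline. The gripper force read about zero. The scraper, beaker, tip box and small flask showed where they had been. The bottle, dishes and tube rack were not in that last picture, and the arm never worked near them.

**What disagreed or failed:**
- My first dock fit paired a picture with a later arm pose and was about 10 mm and 1° off. A second picture showed the mismatch, and I corrected it before placing the flask.
- The first move call was refused as a bad value because it was incomplete or too large. Nothing moved.

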